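# Close the drinks tank with its cam-arm cap

### The arm

A 7-joint arm with a two-finger parallel gripper is mounted at the origin on the work surface. World frame = base frame: x ahead of the robot, y to its left, z up, the work surface at z = 0. Lengths are in m, angles in rad, forces in N, time in s.
With the tool pointing down it reaches from about 0.425 to 0.925 m from the base axis. Payload 6.8 kg.
Tool frame: the origin (TCP) lies on the centre line of the jaws, within the pads' length; the fingertips stand 8 mm ahead of it and the grasp point (between the pads) lies 11 mm behind it (manip.tips_ahead is the distance from the TCP to the fingertips, in m); z points along the fingers, y is the direction in which the jaws open and shut (so a half turn about z gives the same grasp; the last joint's range is limited). The gripper opens to 85 mm and grips with 20 to 120 N. Pads are 22 mm wide; open, the fingers measure 114 mm over their backs; the gripper's body (76 mm by 85 mm) begins 54 mm behind the grasp point. The pads swing forward as they close: fully open they stand 13 mm farther back than shut.
Start: joints at [-1.39, 0.477, 0.022, 1.555, -0.011, 1.109, -0.083], TCP at [0.192, 0.647, 0.239] pointing down, gripper open.
Joint ranges: [-2.96, 2.96], [-0.34, 2.1], [-1.41, 1.46], [0.24, 2.44], [-1.37, 4.51], [0.17, 1.92], [-2.96, 2.96]. Speed limits (rad/s): [2.39, 2.39, 3.14, 3.14, 3.14, 3.14, 3.14].

### API

Orientations are given as a rotation vector (axis times angle).
In Python, from cell import manip gives the robot as it stands.
- The arm moves only by the tool move_arm, never from a script. Its arguments are lists of equal length, an entry for each row: "claw": the opening, from 0 (shut) to 1 (fully open); "linear": the shift along the world's x, y, z in mm, a list of three; "angular": the turn, a rotation vector about the world's x, y, z in rad, a list of three. In form: {"claw": [claw, ...], "linear": [[dx, dy, dz], ...], "angular": [[ax, ay, az], ...]}. A call has 1 to 10 rows; each row shifts and turns the commanded pose from where the row before left it; what a row does not reach is not made up. A row lasts 1/10 s, in which the tool goes at most 50 mm and 8.59 degrees, less where a joint would pass 70% of its speed; a pose out of reach is approached as far as the arm can. A call is refused whole if a number of a shift passes 50 or a number of a turn 0.15, either way. A call with a gripper value outside its range is refused whole. The fingers move at their own pace and stop on an object; "newtons" is the grip in N (left out, the last holds). Time passes only in rows, so rows that do not move let the fingers close. It gives the time, the measured TCP pose, the force and the opening at its end, in the units of the state.
- manip.observe(): the state, without advancing time (a new reading comes with each control period).
- manip.camera(name): name is "scene" or "top" or "wrist"; returns the picture (420x560x3 uint8, red, green, blue); there is no depth.
- manip.camera_info(name): a dict with "fovy" (degrees; the focal length in pixels is half the picture's height over the tangent of half this angle, whatever the lens; pixels are square), "cx", "cy" (the principal point, pixels), "extrinsics" (4x4, takes a point from world to camera coordinates); the wrist camera has in their place "hand_eye" (4x4, takes a point from camera to tool coordinates, whose origin is the TCP and whose axes are the flange's). Camera axes: x right, y up, looking along -z (the intrinsics and any distortion apply to the point x, -y, -z); pixel columns grow to the right and rows downward; lengths in m; the calibration is good to about 2 mm. A picture is of the moment at which its call begins: read the wrist's pose just before it. camera_info takes no time and is no camera call.
- manip.close_job(): hands the job in, once; it reports no verdict.
Trained networks look in the newest picture that a camera, given by its name, has taken for a name from the list of things; names that differ only in an ending like _2 or _b are one class to them, and where a whole thing is asked for, a point or a joint stands for the part that bears it (a point fixed in the world has none). Each returns a list of dicts, best first, with "score" (0 to 1); they miss things now and then, are a little off and sometimes report something else, mostly with a low value. They report only what shows in the picture. A call takes as long as a camera call. They do not tell look-alikes from the thing itself.
- manip.spot_in(camera, thing): "point" ([x, y, z] in m, in world coordinates, good to about 4 mm: the middle of the surface that is visible of it).
The state is a dict: "time_s": time; "joints": joint angles; "qvel": joint speeds; "effort": joint torques, N m; "tool_pos": TCP position; "tool_rot": TCP orientation; "force": force on the tool from outside, world axes, zero at the start; "moment": the same for the moment, N m; "width": opening from 0.0 (shut) to 1.0 (fully open).
Only numpy, scipy, OpenCV 4.12 (cv2) and the standard library are available. Lean on these libraries where they do the work, as an engineer would, in place of code of your own. Each camera call takes 0.05 s, during which the arm holds its last target.

### The job

At the prize-draw table, close the steel drinks tank: put the cap coupler over the grooved adapter on top of the tank and press it down by feel, past the stiff poppet until it is fully home on the gasket, with about 20 N and never more than 40 N. Then swing its two red cam arms down together until both lie flat along the cap's sides and lock it, let go, and leave the prizes and the spare parts where they are.

Things in the scene. Friction and masses are not known exactly. Their poses are not given: they have to be found in the camera images.
- tank: Fixed steel drum, 170 mm wide, let into the table by 0 to 14 mm; its lid is 130 mm above its origin (centre of its underside, z up). Up from the lid's centre rises a grooved adapter: 36 mm head with a 5 mm conical lead-in at the top (29 mm), groove 13 to 29 mm below its top. It is screwed in to a depth that differs and is not measured: its top lies 200 to 220 mm above the origin. Find it by feel.
- poppet (a joint): Stiff black rubber poppet, 18 mm wide, in the middle of the adapter's top face: 0 = standing 8 mm proud, 0.008 (m) = flush. It takes about 11 N to push in and stays where left; the cap's weight alone does not move it. Round it an orange gasket, 27 mm wide, stands 2.5 mm proud and springs (6 N per mm) down to a hard stop. Let go, the cap may ride up 2 mm on the gasket; the cams pull it down again.
- cap: Loose steel cap coupler, 0.26 to 0.43 kg, a cup 47 mm wide and 39 mm high, standing mouth down. Origin: centre of its mouth (underside), z up. Bore 39 mm, 34 mm deep: home, its origin is 34 mm below the adapter's top. Grip flats 47 mm apart, 20 mm wide, face its own +x and -x; the arms are on +y and -y. Any yaw on the adapter is fine. Seating takes 14 to 20 N; never press over 40 N.
- cam_left (a joint): Red cam arm on the cap's +y side, 42 x 14 x 7 mm, hinged about the cap's x axis 14 mm above the mouth, 24.5 mm from the cap's axis. 0 = pointing out and 0.75 rad above level, 0.75 = level; grows outward and down to 2.32 rad = locked, hanging flat along the cap's side (64 mm over both arms' outer faces). Hinge stiff (0.07 N m), stays where left. Jams or drags if the cap is over 3.5 mm from home.
- cam_right (a joint): The same red cam arm on the cap's -y side, with the same values. The two arms must swing down together: neither past 1.4 rad while the other is still under 0.6 rad. From the level position down, the cam noses at the arms' roots engage the adapter's groove.
- cam_left_tip (a point): Middle of the free end of the left arm (42 mm from its hinge).
- cam_right_tip (a point): Middle of the free end of the right arm (42 mm from its hinge).
- spare_seal: Bystander: black rubber ring, 44 mm diameter, 8 mm thick, lying between the tank and the cap's start. Origin under its centre.
- tent_card: Bystander, stuck to the table: small folded brown card, 50 mm long, 39 mm high, standing between the tank and the cap's start. Origin under its centre.
- wine: Bystander: standing green bottle, 74 mm diameter, 270 mm high. Origin under its centre.
- snack_tube: Bystander: red and blue snack tube, 77 mm diameter, 168 mm high. Origin under its centre.
- jam: Bystander: amber jar with red lid, 66 mm diameter, 90 mm high. Origin under its centre.
- book: Bystander, does not move: thick dark book lying flat, 150 x 210 x 30 mm. Origin under its centre.
- plug: Bystander: spare brass plug without arms, 40 mm diameter, 34 mm high. Origin under its centre.
- spanner: Bystander: steel spanner lying flat near the table's far edge, origin under its middle.
Mind the look-alikes: they are no part of the job. Of the things that look like the cap, the middle-sized one is meant.

How it is judged:
On the way, in this order (a step that is already met when the one before it is completed fails the run):
1. the cap is pressed home on the adapter, poppet pushed in past 5 mm, square and centred, both arms still raised (under 0.5 rad) (horizontal distance between cap and tank below 0.003 m and angle between the z axis of cap and the z axis of tank, either way round below 0.06 rad and value of joint poppet above 0.005 m and z of cap in the frame of tank between 0.162 and 0.189 m and value of joint each of cam_left, cam_right below 0.5 rad), for 0.2 s.
2. both arms are swung fully down (within 0.15 rad of the stop) with the cap home (horizontal distance between cap and tank below 0.003 m and angle between the z axis of cap and the z axis of tank, either way round below 0.06 rad and value of joint poppet above 0.005 m and z of cap in the frame of tank between 0.162 and 0.189 m and value of joint each of cam_left, cam_right above 2.17 rad), for 0.2 s.
At the end, for the whole second after the job is handed in: The cap sits home on the adapter: poppet pushed in past 5 mm (8 = flush), cap within 3 mm of the tank's axis and 0.06 rad of square, its mouth 162 to 189 mm above the tank's origin, both arms past 2.17 rad (locked = 2.32), released and at rest (all of step 2 and linear speed of cap below 0.02 m/s and contact force between the fingers and cap below 0.1 N); the robot touches nothing.
It fails at once if the cap is pushed or wrenched against the tank with more than 40 N while an arm is still raised (under 1 rad) (contact force between cap and tank above 40 N and value of joint any of cam_left, cam_right below 1 rad).
It fails at once if the arms are swung one after the other (one past 1.4 rad while the other is under 0.6 rad) ((value of joint cam_left above 1.4 rad and value of joint cam_right below 0.6 rad) or (value of joint cam_right above 1.4 rad and value of joint cam_left below 0.6 rad)).
It fails at once if a prize or spare part is moved more than 25 mm (distance of any of spare_seal, wine, snack_tube, jam, plug, spanner from where it was at the start of the episode above 0.025 m).
It also fails if it takes over 67 s, if anything falls off the work surface, if the arm or the gripper's body presses on something with over 40 N, if the wrist force passes 120 N, or if a joint passes its speed limit or range.

## Working session

There is one attempt and no reset: what is moved stays moved. The work goes in short steps, Python scripts to look and compute and a tool call to move; the robot and the scene stay as the last step left them, time stands still between calls to the robot, and variables do not carry over. Pictures are saved under pics/ and viewed, and the job is handed in when it is done.

Besides the shell and the picture viewer there is one more tool, called after "Call:" by a JSON object that holds its "name" and its "arguments". move_arm: Moves the arm, as the interface text tells. Its arguments: {"type":"object","properties":{"claw":{"type":"array"},"linear":{"type":"array"},"angular":{"type":"array"},"newtons":{"type":"number"}},"required":["claw","linear","angular"]}

```bash
mkdir -p pics; ls; python3 - <<'E'
from cell import manip
import cv2
s=manip.observe()
print(s)
for n in ['scene','top','wrist']:
    im=manip.camera(n); cv2.imwrite(f'pics/{n}0.png',im[:,:,::-1]); print(n,manip.camera_info(n))
for n in ['scene','top']:
    for t in ['tank','cap','cam_left','poppet','spare_seal','tent_card','plug','wine','snack_tube','jam','spanner']:
        r=manip.spot_in(n,t); print(n,t,[([round(float(v),3) for v in d['point']],round(d['score'],2)) for d in r])
print(manip.tips_ahead, manip.observe()['time_s'])
E
```

```text
pics
{'time_s': 0.0, 'joints': array([-1.39009664,  0.47783757,  0.02234413,  1.55646957, -0.01148064,
        1.10928908, -0.08308145]), 'qvel': array([-0.00186708,  0.00113474,  0.00095418,  0.0018576 , -0.0001836 ,
       -0.00396478, -0.00110012]), 'effort': array([ 1.29336013e-04, -5.96452439e+01,  1.60799369e+00, -2.81198269e+01,
        1.24275152e-02,  9.17411700e-03, -2.48063679e-05]), 'tool_pos': array([0.19209647, 0.64647788, 0.23829302]), 'tool_rot': array([-4.51985071e-01, -3.10879595e+00,  2.94045134e-03]), 'force': array([ 0.06234587,  0.4243151 , -0.86363395]), 'moment': array([-0.01654534, -0.036749  ,  0.02362319]), 'width': 1.0060788826405758}
scene {'fovy': 45.3379856377341, 'cx': 272.063613542365, 'cy': 204.3367188352712, 'extrinsics': array([[-0.46612767,  0.88440125,  0.02365241,  0.23247839],
       [-0.47461954, -0.27253337,  0.836936  ,  0.16644585],
       [ 0.74663331,  0.37889313,  0.54678945, -2.06117323],
       [ 0.        ,  0.        ,  0.        ,  1.        ]])}
top {'fovy': 49.08637689154716, 'cx': 279.3023179069979, 'cy': 207.94102162773981, 'ext
[... 1199 characters left out ...]
 0.135], 0.78)]
scene snack_tube [([0.538, -0.399, 0.103], 0.63)]
scene jam [([0.539, -0.403, 0.105], 0.6), ([0.656, -0.451, 0.084], 0.57)]
scene spanner [([0.759, -0.06, 0.006], 0.5)]
top tank [([0.536, 0.179, 0.118], 0.93)]
top cap [([0.6, -0.303, 0.03], 0.6)]
top cam_left [([0.337, -0.246, 0.049], 0.66), ([0.554, -0.155, 0.03], 0.64)]
top poppet []
top spare_seal [([0.535, 0.177, 0.115], 0.29)]
top tent_card [([0.589, -0.007, 0.02], 0.72)]
top plug [([0.75, 0.091, 0.031], 0.5)]
top wine [([0.609, 0.42, 0.174], 0.71)]
top snack_tube [([0.512, -0.406, 0.166], 0.68), ([0.66, -0.432, 0.09], 0.54)]
top jam [([0.663, -0.429, 0.094], 0.69)]
top spanner [([0.753, -0.066, 0.011], 0.86)]
0.008 1.25
```

View pics/scene0.png

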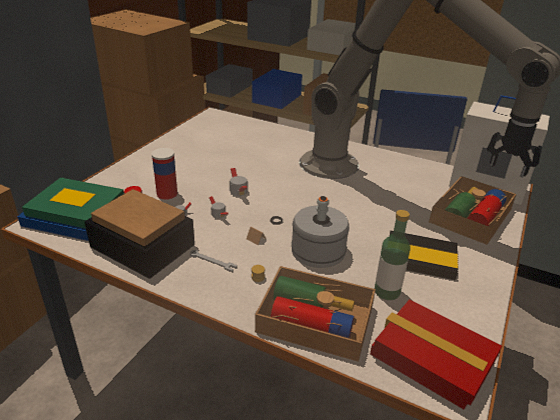

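View pics/top0.png

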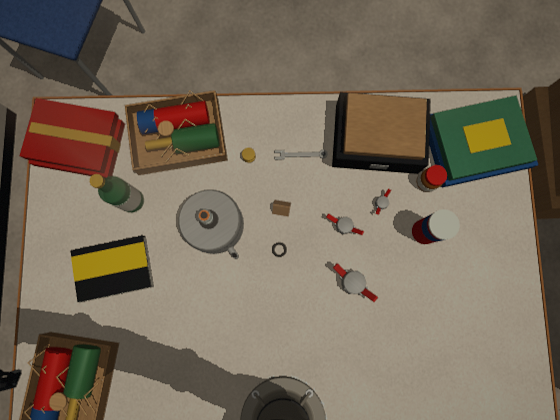

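View pics/wrist0.png

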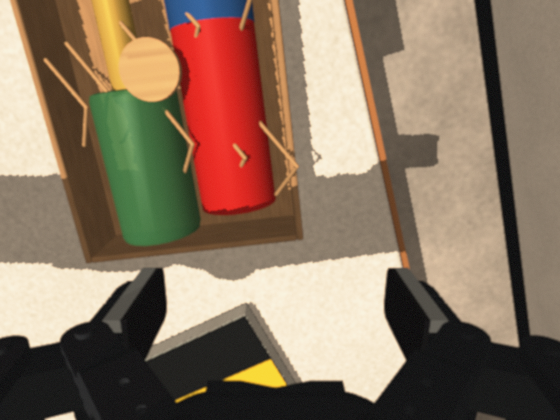

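```bash
cat > h.py <<'E'
import numpy as np, cv2
from cell import manip
from scipy.spatial.transform import Rotation as R
def K(info):
    f=210/np.tan(np.radians(info['fovy'])/2); return f,info['cx'],info['cy']
def ray(name,u,v,pose=None):
    i=manip.camera_info(name); f,cx,cy=K(i)
    d=np.array([(u-cx)/f,-(v-cy)/f,-1.])
    if name=='wrist':
        p,r=pose; T=np.eye(4); T[:3,:3]=R.from_rotvec(r).as_matrix(); T[:3,3]=p
        C=T@i['hand_eye']
    else: C=np.linalg.inv(i['extrinsics'])
    return C[:3,3],C[:3,:3]@d
def atz(name,u,v,z,pose=None):
    o,d=ray(name,u,v,pose); return o+d*(z-o[2])/d[2]
def proj(name,P,pose=None):
    i=manip.camera_info(name); f,cx,cy=K(i)
    if name=='wrist':
        p,r=pose; T=np.eye(4); T[:3,:3]=R.from_rotvec(r).as_matrix(); T[:3,3]=p
        E=np.linalg.inv(T@i['hand_eye'])
    else: E=i['extrinsics']
    q=E[:3,:3]@np.asarray(P,float)+E[:3,3]
    return np.array([cx+f*q[0]/-q[2],cy-f*q[1]/-q[2]])
def tri(rays):
    A=np.zeros((3,3));b=np.zeros(3)
    for o,d in rays:
        d=d/np.linalg.norm(d);M=np.eye(3)-np.outer(d,d);A+=M;b+=M@o
    return np.linalg.solve(A,b)
def shot(name,fn):
    s=manip.observe(); im=manip.camera(name); cv2.imwrite('pics/'+fn,im[:,:,::-1]); return s,im
E
python3 - <<'E'
import cv2,numpy as np
from h import *
t=cv2.imread('pics/top0.png'); s=cv2.imread('pics/scene0.png')
a=cv2.resize(t[185:265,165:255],None,fx=4,fy=4,interpolation=cv2.INTER_CUBIC)
b=cv2.resize(t[180:310,310:410],None,fx=4,fy=4,interpolation=cv2.INTER_CUBIC)
a2=cv2.resize(s[185:270,280:360],None,fx=4,fy=4,interpolation=cv2.INTER_CUBIC)
b2=cv2.resize(s[160:225,195:260],None,fx=4,fy=4,interpolation=cv2.INTER_CUBIC)
c=np.zeros((600,800,3),np.uint8)
for im,x,y in [(a,0,0),(b,380,0)]: c[y:y+im.shape[0],x:x+im.shape[1]]=im
cv2.imwrite('pics/c1.png',c)
c=np.zeros((400,800,3),np.uint8)
for im,x,y in [(a2,0,0),(b2,380,0)]: c[y:y+im.shape[0],x:x+im.shape[1]]=im
cv2.imwrite('pics/c2.png',c)
E
```

```text
(no output)
```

View pics/c1.png

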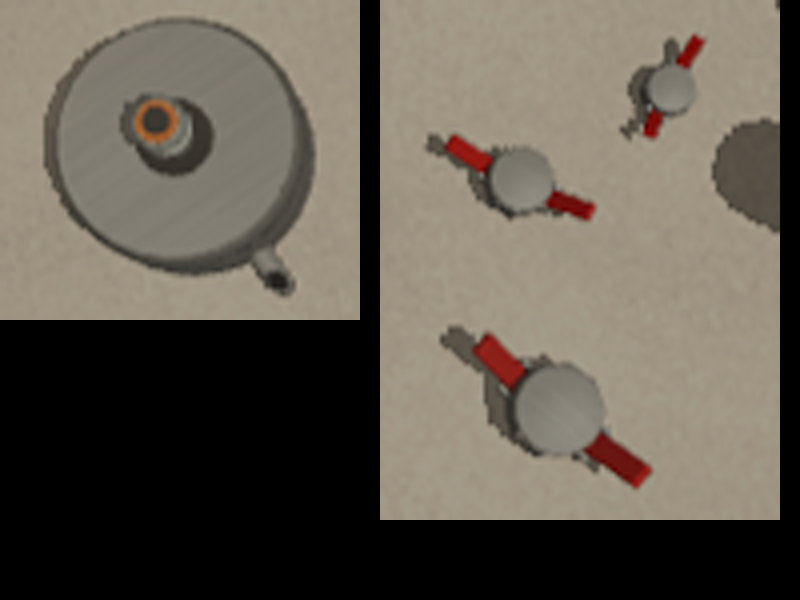

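View pics/c2.png

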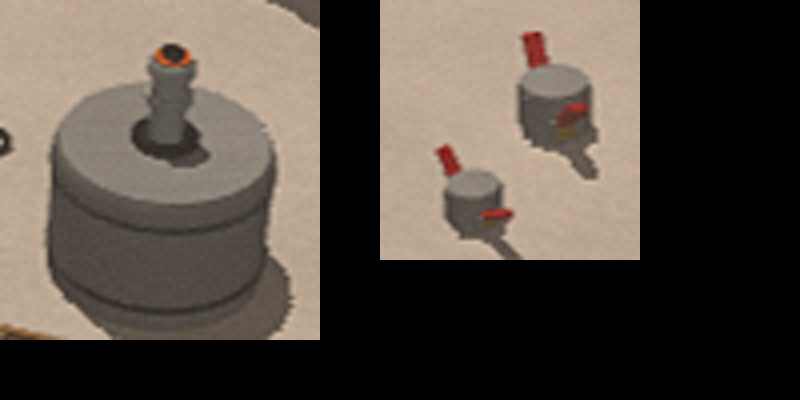

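```bash
python3 - <<'E'
from h import *
np.set_printoptions(precision=4,suppress=True)
k=.375
P=tri([ray('top',204.25-k,215.25-k),ray('scene',323-k,199-k)]); print('gasket',P,proj('top',P),proj('scene',P))
# tank lid ellipse centre in top
print('lid c', atz('top',165+178/4-k,185+138/4-k,0.123))
c=atz('top',345.25-k,225-k,0.039); print('cap',c)
c2=atz('scene',195+(474-380)/4-k,160+184/4-k,0.039); print(c2)
a=atz('top',310+(457-380)/4-k,180+146/4-k,0.043);b=atz('top',310+(588-380)/4-k,180+211/4-k,0.043);print(a,b,np.degrees(np.arctan2(*(a-b)[1::-1])))
i=manip.camera_info('top'); print(K(i))
for p,n in [((354,282),'big'),((345,225),'mid'),((382,202),'small')]: print(n,atz('top',*p,0.04))
E
```

```text
gasket [0.5467 0.1883 0.1925] [203.9683 214.8354] [322.7118 198.6235]
lid c [0.5455 0.186  0.123 ]
cap [ 0.5345 -0.1889  0.039 ]
[ 0.5369 -0.1884  0.039 ]
[ 0.5593 -0.1437  0.043 ] [ 0.5109 -0.2349  0.043 ] 62.07574881943578
(np.float64(459.88399189050836), 279.3023179069979, 207.94102162773981)
big [ 0.3723 -0.2075  0.04  ]
mid [ 0.5333 -0.1891  0.04  ]
small [ 0.5979 -0.2982  0.04  ]
```

Call:
{"name": "move_arm", "arguments": {"claw": [1,1,1,1,1,1,1,1,1,1], "linear": [[30,-35,10],[30,-35,10],[30,-35,10],[30,-35,10],[30,-35,10],[30,-35,10],[30,-35,10],[10,-38,0],[10,-38,0],[10,-38,0]], "angular": [[0,0,-0.118],[0,0,-0.118],[0,0,-0.118],[0,0,-0.118],[0,0,-0.118],[0,0,-0.118],[0,0,-0.118],[0,0,-0.118],[0,0,-0.118],[0,0,-0.118]], "newtons": 30}}

```text
time_s: 2.25
tool_pos: [0.4326, 0.2864, 0.3095]
tool_rot: [-2.111, -2.326, -0.001]
force: [-0.5, -0.1, 0.3]
width: 1.0
```

Call:
{"name": "move_arm", "arguments": {"claw": [1,1,1,1,1,1,1,1,1,1], "linear": [[10,-38,0],[10,-38,0],[10,-38,0],[10,-38,0],[10,-38,0],[10,-40,0],[10,-40,0],[10,-40,-10],[10,-40,-20],[12,-40,-20]], "angular": [[0,0,-0.118],[0,0,-0.118],[0,0,-0.118],[0,0,-0.118],[0,0,-0.118],[0,0,0],[0,0,0],[0,0,0],[0,0,0],[0,0,0]]}}

```text
time_s: 3.25
tool_pos: [0.5348, -0.1034, 0.2593]
tool_rot: [2.691, 1.62, 0.003]
force: [0.2, 1.5, 0.6]
width: 0.993
```

```bash
python3 - <<'E'
from h import *
np.set_printoptions(precision=4,suppress=True)
s,im=shot('wrist','w1.png')
print(s['tool_pos'],s['tool_rot'],s['joints'],s['force'])
M=R.from_rotvec(s['tool_rot']).as_matrix();print(M)
print(proj('wrist',[.535,-.189,.039],(s['tool_pos'],s['tool_rot'])))
E
```

```text
[ 0.5348 -0.1034  0.2593] [2.6914 1.6196 0.0031] [-0.5108  0.2856  0.722   1.8832 -0.2175  1.05   -0.1874] [0.1527 1.4956 0.6057]
[[ 0.4683  0.8836  0.0019]
 [ 0.8836 -0.4683  0.0007]
 [ 0.0015  0.0014 -1.    ]]
[313.053  243.2271]
```

View pics/w1.png

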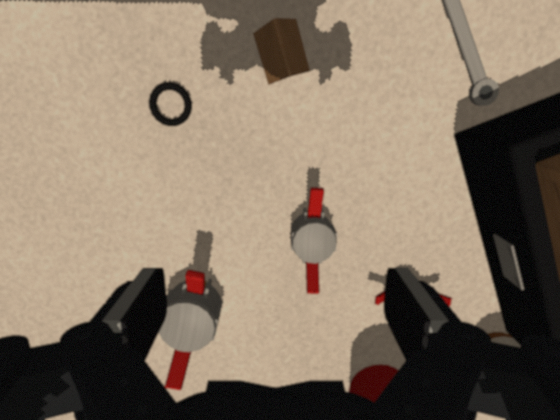

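```bash
python3 - <<'E'
from h import *
np.set_printoptions(precision=4,suppress=True)
im=cv2.imread('pics/w1.png'); cv2.imwrite('pics/w1c.png',cv2.resize(im[160:310,250:380],None,fx=4,fy=4,interpolation=cv2.INTER_CUBIC))
s=manip.observe(); p=(s['tool_pos'],s['tool_rot'])
c=atz('wrist',314,243,.039,p);print(c)
b=im[:,:,0].astype(int);r=im[:,:,2].astype(int)
m=((r>120)&(b<60)&(im[:,:,1]<60)).astype(np.uint8); m[:, :290]=0; m[:,340:]=0; m[:180]=0;m[300:]=0
n,l,st,ce=cv2.connectedComponentsWithStats(m);print(st,ce)
E
```

```text
[ 0.5338 -0.197   0.039 ]
[[     0      0    560    420 234577]
 [   308    190     15     26    312]
 [   307    263     12     30    311]] [[279.409  209.4189]
 [315.2917 202.3686]
 [312.1961 277.836 ]]
```

View pics/w1c.png

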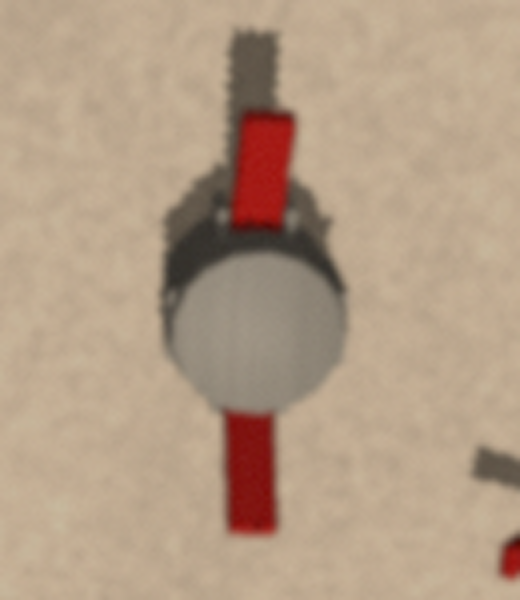

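```bash
python3 - <<'E'
from h import *
np.set_printoptions(precision=4,suppress=True)
s=manip.observe(); print(s['tool_pos'],s['tool_rot'])
p=(np.array([.5348,-.1034,.2593]),np.array([2.6914,1.6196,.0031]))
q=lambda x,y:(250+x/4-.375,160+y/4-.375)
c=atz('wrist',*q(259,333),.039,p);print(c)
a=atz('wrist',*q(268,114),.0426,p);b=atz('wrist',*q(252,532),.0426,p);print(a,b,(a+b)/2,np.degrees(np.arctan2(*(a-b)[1::-1])),np.linalg.norm(a-b))
M=R.from_rotvec(s['tool_rot']).as_matrix();print(np.degrees(np.arctan2(M[1,1],M[0,1])))
E
```

```text
[ 0.5337 -0.1109  0.2565] [ 2.695   1.6077 -0.0052]
[ 0.5364 -0.1893  0.039 ]
[ 0.5641 -0.1373  0.0426] [ 0.5099 -0.238   0.0426] [ 0.537  -0.1877  0.0426] 61.721854800663465 0.11437872714004013
-28.362226614419974
```

Call:
{"name": "move_arm", "arguments": {"claw": [1,1,1,1,1,1,1,1], "linear": [[1,-39,0],[1,-39,0],[0,0,-40],[0,0,-40],[0,0,-40],[0,0,-35],[0,0,0],[0,0,0]], "angular": [[0,0,0],[0,0,0],[0,0,0],[0,0,0],[0,0,0],[0,0,0],[0,0,0],[0,0,0]]}}

```text
time_s: 4.1
tool_pos: [0.5364, -0.1802, 0.1049]
tool_rot: [-2.693, -1.619, 0.001]
force: [0.1, 0.8, 0.4]
width: 0.999
```

```bash
python3 - <<'E'
from h import *
np.set_printoptions(precision=4,suppress=True)
s,im=shot('wrist','w2.png')
p=(s['tool_pos'],s['tool_rot']);print(p,s['force'])
print([proj('wrist',[x,y,z],p) for x,y,z in [(.5355,-.189,.039),(.564,-.1373,.0426),(.51,-.238,.0426)]])
M=R.from_rotvec(s['tool_rot']).as_matrix();print(M)
E
```

```text
(array([ 0.5364, -0.1802,  0.1049]), array([-2.6925, -1.6186,  0.0008])) [0.094  0.7515 0.4316]
[array([279.5894, 238.1687]), array([281.716 , 135.8092]), array([280.1948, 324.4125])]
[[ 0.4691  0.8831 -0.0004]
 [ 0.8831 -0.4691 -0.0002]
 [-0.0004 -0.0003 -1.    ]]
```

View pics/w2.png

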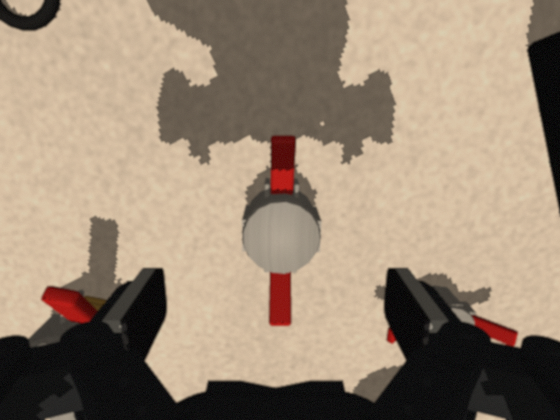

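Call:
{"name": "move_arm", "arguments": {"claw": [1,1,1,1], "linear": [[0,0,-25],[0,0,-10],[0,0,0],[0,0,0]], "angular": [[0,0,0],[0,0,0],[0,0,0],[0,0,0]]}}

```text
time_s: 4.55
tool_pos: [0.5369, -0.1802, 0.0705]
tool_rot: [2.692, 1.618, 0.002]
force: [-0.1, 0.4, -0.3]
width: 1.0
```

```bash
python3 - <<'E'
from h import *
np.set_printoptions(precision=4,suppress=True)
s=manip.observe();print(s['tool_pos'],s['qvel'])
s,im=shot('wrist','w3.png')
p=(s['tool_pos'],s['tool_rot']);print(p,s['force'])
print([proj('wrist',[x,y,z],p) for x,y,z in [(.5355,-.189,.039),(.564,-.1373,.0426),(.51,-.238,.0426)]])
E
```

```text
[ 0.5369 -0.1802  0.0705] [-0.0013 -0.0056  0.0039 -0.0023 -0.0037 -0.0033  0.001 ]
(array([ 0.5369, -0.1802,  0.0705]), array([2.6915, 1.6184, 0.0018])) [-0.1015  0.3945 -0.2716]
[array([279.3882, 264.966 ]), array([281.9638, 145.193 ]), array([280.0971, 364.1119])]
```

View pics/w3.png

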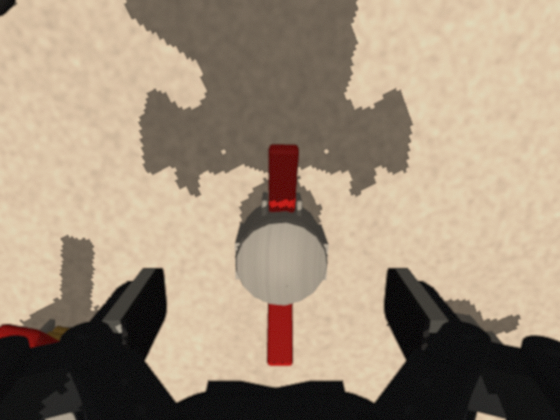

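```bash
python3 - <<'E'
from h import *
np.set_printoptions(precision=5,suppress=True)
s=manip.observe();p=(s['tool_pos'],s['tool_rot']);print(p)
M=R.from_rotvec(p[1]).as_matrix();print(M)
print(M.T@(np.array([.5355,-.189,.039])-p[0]))
for q in [(282,262.5)]:
    c=atz('wrist',*q,.039,p);print(c,M.T@(c-p[0]))
print(proj('wrist',[.5355,-.189,.039],p))
E
```

```text
(array([ 0.53702, -0.18029,  0.0706 ]), array([2.69132, 1.61816, 0.00215]))
[[ 0.46897  0.88321  0.00182]
 [ 0.88322 -0.46897 -0.00038]
 [ 0.00052  0.00179 -1.     ]]
[-0.00842  0.00269  0.0316 ]
[ 0.53733 -0.18857  0.039  ] [-0.00718  0.0041   0.0316 ]
[279.11395 264.81129]
```

```bash
python3 - <<'E'
from h import *
np.set_printoptions(precision=5,suppress=True)
print(manip.camera_info('wrist'));print(manip.camera_info('wrist'))
print(manip.camera_info('top'))
E
```

```text
{'fovy': 58.973344114775216, 'cx': 274.9317022578459, 'cy': 203.9873375869991, 'hand_eye': array([[-0.00102,  0.9581 ,  0.28644,  0.07237],
       [ 1.     ,  0.0013 , -0.00076,  0.00054],
       [-0.0011 ,  0.28644, -0.9581 , -0.13445],
       [ 0.     ,  0.     ,  0.     ,  1.     ]])}
{'fovy': 58.973344114775216, 'cx': 274.9317022578459, 'cy': 203.9873375869991, 'hand_eye': array([[-0.00102,  0.9581 ,  0.28644,  0.07237],
       [ 1.     ,  0.0013 , -0.00076,  0.00054],
       [-0.0011 ,  0.28644, -0.9581 , -0.13445],
       [ 0.     ,  0.     ,  0.     ,  1.     ]])}
{'fovy': 49.08637689154716, 'cx': 279.3023179069979, 'cy': 207.94102162773981, 'extrinsics': array([[-0.01822, -0.99982, -0.00433,  0.0083 ],
       [ 0.98625, -0.01869,  0.16418, -0.5847 ],
       [-0.16423, -0.00128,  0.98642, -1.26425],
       [ 0.     ,  0.     ,  0.     ,  1.     ]])}
```

Call:
{"name": "move_arm", "arguments": {"claw": [1,1,1,1,1,1], "linear": [[-0.6,-8,0],[0,0,-25],[0,0,-20],[0,0,-11],[0,0,0],[0,0,0]], "angular": [[0,0,0],[0,0,0],[0,0,0],[0,0,0],[0,0,0],[0,0,0]]}}

```text
time_s: 5.2
tool_pos: [0.536, -0.1885, 0.0139]
tool_rot: [2.692, 1.618, 0.0]
force: [0.3, -0.2, -0.3]
width: 0.997
```

```bash
python3 - <<'E'
from h import *
np.set_printoptions(precision=5,suppress=True)
s,im=shot('wrist','w4.png');print(s['tool_pos'],s['force'])
E
```

```text
[ 0.53598 -0.1885   0.0139 ] [ 0.29508 -0.24275 -0.25988]
```

View pics/w4.png

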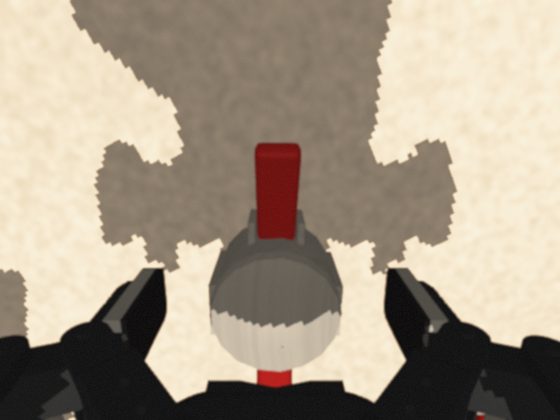

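Call:
{"name": "move_arm", "arguments": {"claw": [0.4,0.4,0.4,0.4,0.4,0.4,0.4,0.4], "linear": [[0,0,0],[0,0,0],[0,0,0],[0,0,0],[0,0,0],[0,0,0],[0,0,0],[0,0,0]], "angular": [[0,0,0],[0,0,0],[0,0,0],[0,0,0],[0,0,0],[0,0,0],[0,0,0],[0,0,0]], "newtons": 60}}

```text
time_s: 6.05
tool_pos: [0.5362, -0.1881, 0.0141]
tool_rot: [2.692, 1.619, 0.002]
force: [-1.2, 0.3, 5.9]
width: 0.538
```

Call:
{"name": "move_arm", "arguments": {"claw": [0.3,0.3,0.3,0.3,0.3,0.3,0.3,0.3,0.3,0.3], "linear": [[0,0,10],[0,0,20],[0,0,35],[0,0,40],[0,0,40],[0,0,40],[0,0,40],[0,0,25],[0,0,0],[0,0,0]], "angular": [[0,0,0],[0,0,0],[0,0,0],[0,0,0],[0,0,0],[0,0,0],[0,0,0],[0,0,0],[0,0,0],[0,0,0]]}}

```text
time_s: 7.05
tool_pos: [0.535, -0.1875, 0.2628]
tool_rot: [-2.691, -1.619, -0.0]
force: [-0.1, 0.5, -4.6]
width: 0.543
```

```bash
python3 - <<'E'
from h import *
np.set_printoptions(precision=5,suppress=True)
s,im=shot('wrist','w5.png');print(s['tool_pos'],s['force'],s['width'],s['joints'])
E
```

```text
[ 0.53496 -0.18749  0.26283] [-0.13027  0.54602 -4.57367] 0.5429703670119723 [-0.36342  0.33591  0.75182  1.82877 -0.25908  1.07815 -0.00325]
```

View pics/w5.png

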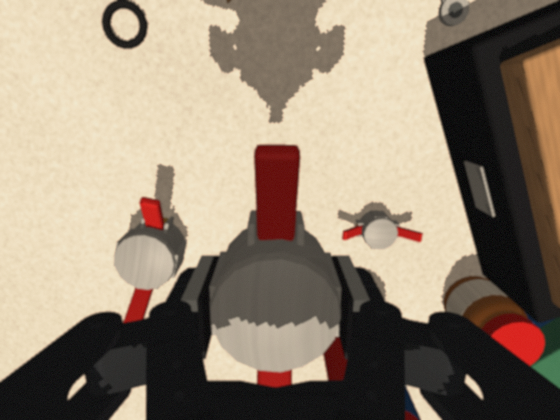

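Call:
{"name": "move_arm", "arguments": {"claw": [0.3,0.3,0.3,0.3,0.3,0.3,0.3,0.3,0.3,0.3], "linear": [[-3,20,0],[-4,40,0],[-4,40,0],[-4,40,0],[-4,40,0],[-4,40,0],[-3,40,0],[-2,30,0],[0,10,0],[0,0,0]], "angular": [[0,0,0],[0,0,0],[0,0,0],[0,0,0],[0,0,0],[0,0,0],[0,0,0],[0,0,0],[0,0,0],[0,0,0]]}}

```text
time_s: 8.1
tool_pos: [0.5064, 0.1136, 0.2616]
tool_rot: [-2.689, -1.623, 0.005]
force: [-0.3, -0.3, -4.1]
width: 0.54
```

Call:
{"name": "move_arm", "arguments": {"claw": [0.3,0.3], "linear": [[0,0,0],[0,0,0]], "angular": [[0,0,0],[0,0,0]]}}

```text
time_s: 8.3
tool_pos: [0.5075, 0.11, 0.2628]
tool_rot: [2.694, 1.615, -0.002]
force: [0.6, -0.6, -3.4]
width: 0.537
```

```bash
python3 - <<'E'
from h import *
np.set_printoptions(precision=5,suppress=True)
s,im=shot('wrist','w6.png');p=(s['tool_pos'],s['tool_rot']);print(p,s['force'],s['width'],s['joints'])
print(proj('wrist',[.5467,.1883,.1925],p))
shot('top','t6.png');shot('scene','s6.png')
E
```

```text
(array([0.50751, 0.10996, 0.26285]), array([ 2.6943 ,  1.61473, -0.00194])) [ 0.56877 -0.58855 -3.3606 ] 0.5371259884631651 [-0.8878   0.21877  0.65217  1.92947 -0.15208  1.04335 -0.66106]
[268.84823  62.08238]
```

View pics/w6.png

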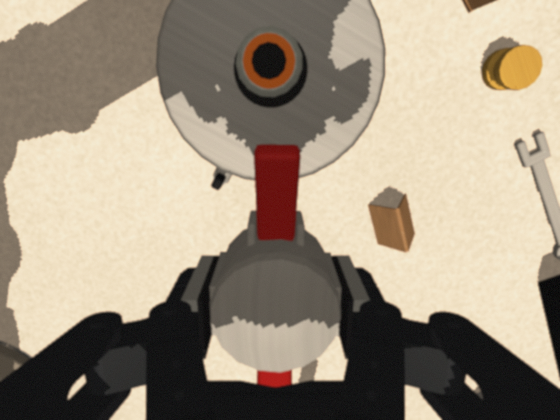

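```bash
python3 - <<'E'
from h import *
np.set_printoptions(precision=5,suppress=True)
im=cv2.imread('pics/w6.png');p=(np.array([0.50751, 0.10996, 0.26285]), np.array([ 2.6943 ,  1.61473, -0.00194]))
h=cv2.cvtColor(im,cv2.COLOR_BGR2HSV)
m=cv2.inRange(h,(3,110,70),(18,255,255));m[:, :230]=0;m[:,310:]=0;m[110:]=0
cs,_=cv2.findContours(m,cv2.RETR_EXTERNAL,cv2.CHAIN_APPROX_NONE);c=max(cs,key=cv2.contourArea);e=cv2.fitEllipse(c);print(e)
M=R.from_rotvec(p[1]).as_matrix()
for z in (.188,.1925,.197):
    a=atz('wrist',*e[0],z,p)
    l=atz('wrist',e[0][0]-27,e[0][1],z,p);r=atz('wrist',e[0][0]+27,e[0][1],z,p)
    print(z,a,M.T@(a-p[0]),np.linalg.norm(l-r))
ct=atz('wrist',275.5,311,p[0][2]+.025,p);print('cap',M.T@(ct-p[0]))
E
```

```text
((268.5599060058594, 60.314395904541016), (51.337642669677734, 55.06531524658203), 176.27792358398438)
0.188 [0.54708 0.18946 0.188  ] [ 0.08886 -0.00257  0.07473] 0.028454887258130456
0.1925 [0.54697 0.18912 0.1925 ] [ 0.08851 -0.0025   0.07024] 0.027842825770046088
0.197 [0.54687 0.18878 0.197  ] [ 0.08815 -0.00244  0.06574] 0.027230764281961733
cap [ 0.00206  0.00078 -0.025  ]
```

Call:
{"name": "move_arm", "arguments": {"claw": [0.3,0.3,0.3,0.3,0.3,0.3], "linear": [[13,26,0],[13,26,0],[13,26,0],[0,0,-15],[0,0,-10],[0,0,0]], "angular": [[0,0,0],[0,0,0],[0,0,0],[0,0,0],[0,0,0],[0,0,0]]}}

```text
time_s: 9.05
tool_pos: [0.5452, 0.1883, 0.2364]
tool_rot: [2.693, 1.617, -0.007]
force: [0.2, -0.4, -4.3]
width: 0.537
```

Call:
{"name": "move_arm", "arguments": {"claw": [0.3,0.3,0.3], "linear": [[0,0,0],[0,0,0],[0,0,0]], "angular": [[0,0,0],[0,0,0],[0,0,0]]}}

```text
time_s: 9.35
tool_pos: [0.5469, 0.1896, 0.239]
tool_rot: [-2.693, -1.618, -0.002]
force: [-0.2, 0.0, -4.0]
width: 0.539
```

```bash
python3 - <<'E'
from h import *
np.set_printoptions(precision=5,suppress=True)
s=manip.observe();print(s['tool_pos'],s['tool_rot'],s['force'],s['moment'],s['joints'])
shot('wrist','w7.png')
s,im=shot('top','t7.png');a=im[185:265,165:255]
s,im2=shot('scene','s7.png');b=im2[160:260,270:370]
f=lambda x:cv2.resize(x[:,:,::-1],(400,400),interpolation=cv2.INTER_CUBIC)
cv2.imwrite('pics/c7.png',np.hstack([f(a),f(b)]))
E
```

```text
[0.54694 0.18964 0.23901] [-2.69289 -1.6178  -0.0019 ] [-0.15159  0.02504 -3.97851] [ 0.01738  0.00402 -0.00002] [-0.91232  0.35828  0.60394  1.82351 -0.23479  1.03028 -0.70526]
```

View pics/c7.png

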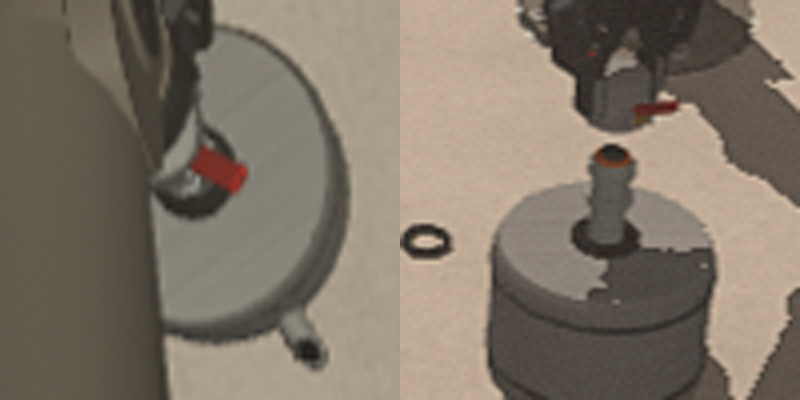

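View pics/w7.png

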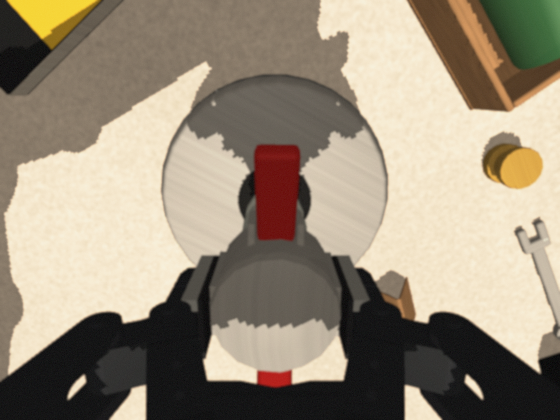

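Call:
{"name": "move_arm", "arguments": {"claw": [0.3,0.3,0.3,0.3,0.3,0.3], "linear": [[0,0,-10],[0,0,-10],[0,0,-5],[0,0,-4],[0,0,-3],[0,0,0]], "angular": [[0,0,0],[0,0,0],[0,0,0],[0,0,0],[0,0,0],[0,0,0]]}}

```text
time_s: 10.1
tool_pos: [0.5465, 0.19, 0.2059]
tool_rot: [2.692, 1.619, -0.001]
force: [0.2, -0.0, -4.0]
width: 0.539
```

Call:
{"name": "move_arm", "arguments": {"claw": [0.3,0.3,0.3], "linear": [[0,0,-3],[0,0,-3],[0,0,0]], "angular": [[0,0,0],[0,0,0],[0,0,0]]}}

```text
time_s: 10.4
tool_pos: [0.5464, 0.19, 0.1999]
tool_rot: [-2.692, -1.619, 0.001]
force: [-0.3, 0.1, -3.6]
width: 0.539
```

Call:
{"name": "move_arm", "arguments": {"claw": [0.3,0.3,0.3,0.3], "linear": [[0,0,-3],[0,0,-3],[0,0,-2],[0,0,0]], "angular": [[0,0,0],[0,0,0],[0,0,0],[0,0,0]]}}

```text
time_s: 10.8
tool_pos: [0.5464, 0.19, 0.1919]
tool_rot: [-2.692, -1.619, 0.001]
force: [-0.0, -0.0, -4.1]
width: 0.538
```

Call:
{"name": "move_arm", "arguments": {"claw": [0.3,0.3,0.3,0.3], "linear": [[0,0,-2],[0,0,-2],[0,0,0],[0,0,0]], "angular": [[0,0,0],[0,0,0],[0,0,0],[0,0,0]]}}

```text
time_s: 11.2
tool_pos: [0.5466, 0.19, 0.1883]
tool_rot: [2.692, 1.619, -0.0]
force: [-0.9, 1.1, -3.6]
width: 0.534
```

Call:
{"name": "move_arm", "arguments": {"claw": [0.3,0.3,0.3], "linear": [[0,0,-2],[0,0,-1],[0,0,0]], "angular": [[0,0,0],[0,0,0],[0,0,0]]}}

```text
time_s: 11.5
tool_pos: [0.5465, 0.19, 0.1851]
tool_rot: [-2.692, -1.619, 0.001]
force: [-0.5, -0.1, -3.3]
width: 0.54
```

Call:
{"name": "move_arm", "arguments": {"claw": [0.3,0.3,0.3], "linear": [[0,0,-2],[0,0,-1],[0,0,0]], "angular": [[0,0,0],[0,0,0],[0,0,0]]}}

```text
time_s: 11.8
tool_pos: [0.5465, 0.19, 0.1821]
tool_rot: [2.692, 1.619, -0.001]
force: [0.1, 0.2, -3.7]
width: 0.536
```

Call:
{"name": "move_arm", "arguments": {"claw": [0.3,0.3,0.3], "linear": [[0,0,-2],[0,0,-1],[0,0,0]], "angular": [[0,0,0],[0,0,0],[0,0,0]]}}

```text
time_s: 12.1
tool_pos: [0.5465, 0.19, 0.1791]
tool_rot: [2.692, 1.619, -0.0]
force: [-0.9, -0.0, -4.0]
width: 0.538
```

Call:
{"name": "move_arm", "arguments": {"claw": [0.3,0.3], "linear": [[0,0,-1],[0,0,0]], "angular": [[0,0,0],[0,0,0]]}}

```text
time_s: 12.3
tool_pos: [0.5466, 0.1901, 0.1782]
tool_rot: [-2.692, -1.619, 0.0]
force: [-0.2, 0.5, -4.8]
width: 0.537
```

Call:
{"name": "move_arm", "arguments": {"claw": [0.3,0.3], "linear": [[0,0,-1],[0,0,0]], "angular": [[0,0,0],[0,0,0]]}}

```text
time_s: 12.5
tool_pos: [0.5466, 0.1901, 0.1772]
tool_rot: [-2.692, -1.619, 0.0]
force: [0.1, 0.3, -3.6]
width: 0.539
```

Call:
{"name": "move_arm", "arguments": {"claw": [0.3,0.3,0.3], "linear": [[0,0,-1],[0,0,-1],[0,0,0]], "angular": [[0,0,0],[0,0,0],[0,0,0]]}}

```text
time_s: 12.8
tool_pos: [0.5467, 0.1901, 0.1761]
tool_rot: [-2.692, -1.618, -0.001]
force: [-2.4, 0.2, 5.0]
width: 0.537
```

Call:
{"name": "move_arm", "arguments": {"claw": [0.3,0.3,0.3], "linear": [[0,0,-1],[0,0,-1],[0,0,0]], "angular": [[0,0,0],[0,0,0],[0,0,0]]}}

```text
time_s: 13.1
tool_pos: [0.5467, 0.1901, 0.1743]
tool_rot: [-2.692, -1.618, -0.001]
force: [-3.7, -0.7, 6.7]
width: 0.54
```

Call:
{"name": "move_arm", "arguments": {"claw": [0.3,0.3,0.3], "linear": [[0,0,-1],[0,0,-1],[0,0,0]], "angular": [[0,0,0],[0,0,0],[0,0,0]]}}

```text
time_s: 13.4
tool_pos: [0.5468, 0.1901, 0.1723]
tool_rot: [-2.692, -1.619, -0.001]
force: [-3.8, -1.5, 7.0]
width: 0.539
```

Call:
{"name": "move_arm", "arguments": {"claw": [0.3,0.3,0.3], "linear": [[-0.5,-0.2,-1],[-0.5,-0.2,-1],[0,0,0]], "angular": [[0,0,0],[0,0,0],[0,0,0]]}}

```text
time_s: 13.7
tool_pos: [0.5468, 0.1901, 0.1713]
tool_rot: [-2.692, -1.619, -0.005]
force: [-3.0, -0.2, 11.0]
width: 0.54
```

Call:
{"name": "move_arm", "arguments": {"claw": [0.3,0.3,0.3], "linear": [[0,0,-0.5],[0,0,-0.5],[0,0,0]], "angular": [[0,0,0],[0,0,0],[0,0,0]]}}

```text
time_s: 14.0
tool_pos: [0.5468, 0.1901, 0.1708]
tool_rot: [-2.692, -1.618, -0.005]
force: [-5.8, -1.3, 16.0]
width: 0.539
```

Call:
{"name": "move_arm", "arguments": {"claw": [0.3,0.3,0.3], "linear": [[0,0,-0.5],[0,0,-0.5],[0,0,0]], "angular": [[0,0,0],[0,0,0],[0,0,0]]}}

```text
time_s: 14.3
tool_pos: [0.5468, 0.1902, 0.1702]
tool_rot: [-2.691, -1.618, -0.005]
force: [-6.3, -0.8, 18.5]
width: 0.54
```

Call:
{"name": "move_arm", "arguments": {"claw": [0.3,0.3,0.3], "linear": [[0,0,-0.6],[0,0,0],[0,0,0]], "angular": [[0,0,0],[0,0,0],[0,0,0]]}}

```text
time_s: 14.6
tool_pos: [0.5468, 0.1902, 0.1701]
tool_rot: [-2.691, -1.618, -0.005]
force: [-9.0, -1.4, 22.5]
width: 0.539
```

```bash
python3 - <<'E'
from h import *
np.set_printoptions(precision=5,suppress=True)
s=manip.observe();print(s['tool_pos'],s['tool_rot'],s['force'],s['moment'],s['joints'])
M=R.from_rotvec(s['tool_rot']).as_matrix();print(M)
shot('wrist','w8.png')
s,im2=shot('scene','s8.png');b=im2[160:260,270:370]
cv2.imwrite('pics/c8.png',cv2.resize(b[:,:,::-1],(600,600),interpolation=cv2.INTER_CUBIC))
E
```

```text
[0.54685 0.19016 0.17005] [-2.69128 -1.61783 -0.00534] [-9.04199 -1.40224 22.50617] [-0.3864   1.73058 -0.0005 ] [-0.87362  0.44032  0.56397  1.88867 -0.2995   0.89316 -0.65168]
[[ 0.46911  0.88314  0.00216]
 [ 0.88313 -0.46911  0.00301]
 [ 0.00367  0.00049 -0.99999]]
```

View pics/c8.png

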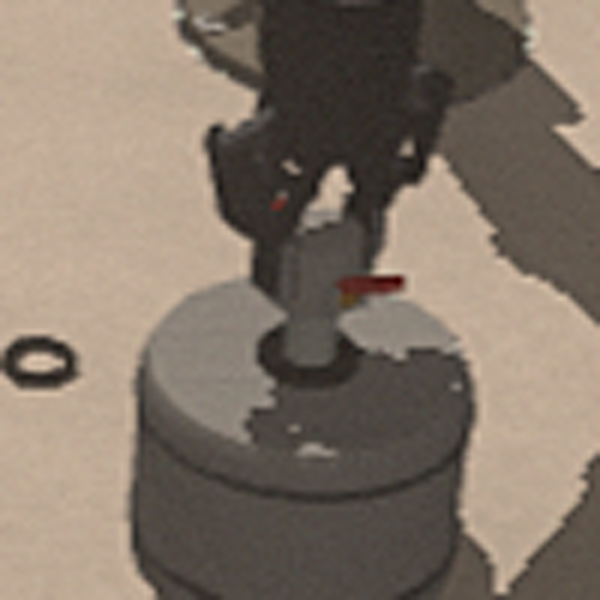

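View pics/w8.png

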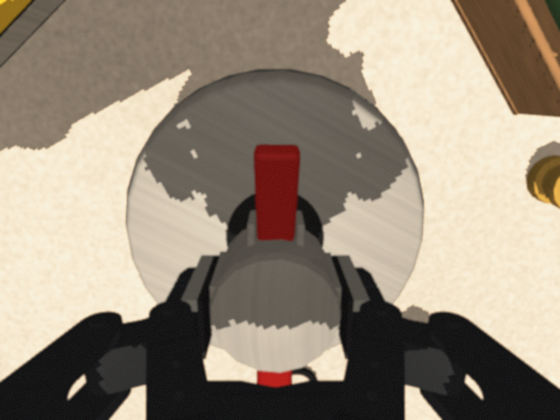

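Call:
{"name": "move_arm", "arguments": {"claw": [0.3,0.3,0.3], "linear": [[-0.8,0,0],[-0.7,0,0],[0,0,0]], "angular": [[0,0,0],[0,0,0],[0,0,0]]}}

```text
time_s: 15.0
tool_pos: [0.5469, 0.1901, 0.1701]
tool_rot: [2.692, 1.618, 0.01]
force: [-2.6, -1.0, 18.0]
width: 0.536
```

Call:
{"name": "move_arm", "arguments": {"claw": [0.3,0.3,0.3], "linear": [[-0.3,0,-0.5],[0,0,0],[0,0,0]], "angular": [[0,0,0],[0,0,0],[0,0,0]]}}

```text
time_s: 15.3
tool_pos: [0.5469, 0.1901, 0.17]
tool_rot: [2.693, 1.618, 0.011]
force: [-3.8, -1.3, 20.7]
width: 0.54
```

Call:
{"name": "move_arm", "arguments": {"claw": [0.3,0.3,0.3], "linear": [[-0.2,0,1],[0,0,0.8],[0,0,0]], "angular": [[0,0,0],[0,0,0],[0,0,0]]}}

```text
time_s: 15.6
tool_pos: [0.5468, 0.1901, 0.1706]
tool_rot: [2.692, 1.618, 0.011]
force: [2.0, 0.7, 7.3]
width: 0.539
```

Now open and rise straight up.

Call:
{"name": "move_arm", "arguments": {"claw": [0.65,0.8,1,1,1,1,1], "linear": [[0,0,0],[0,0,0],[0,0,0],[0,0,0],[0,0,0],[0,0,0],[0,0,0]], "angular": [[0,0,0],[0,0,0],[0,0,0],[0,0,0],[0,0,0],[0,0,0],[0,0,0]]}}

```text
time_s: 16.3
tool_pos: [0.5436, 0.1897, 0.168]
tool_rot: [2.692, 1.619, -0.0]
force: [0.3, 1.4, 0.0]
width: 0.999
```

```bash
python3 - <<'E'
from h import *
np.set_printoptions(precision=5,suppress=True)
s=manip.observe();print(s['tool_pos'],s['tool_rot'],s['force'],s['moment'],s['joints'],s['width'])
shot('wrist','w9.png')
E
```

```text
[0.54359 0.18966 0.16795] [ 2.69231  1.61897 -0.00016] [0.28516 1.40631 0.02312] [ 0.03134 -0.02634 -0.03841] [-0.87697  0.43957  0.56386  1.89565 -0.29706  0.88973 -0.6548 ] 0.9989666133680536
```

View pics/w9.png

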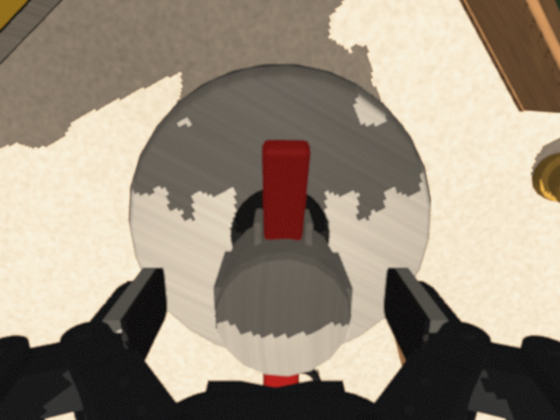

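Call:
{"name": "move_arm", "arguments": {"claw": [1,1,1,1,1], "linear": [[0,0,20],[0,0,25],[0,0,25],[0,0,15],[0,0,0]], "angular": [[0,0,0],[0,0,0],[0,0,0],[0,0,0],[0,0,0]]}}

```text
time_s: 16.85
tool_pos: [0.5448, 0.19, 0.2549]
tool_rot: [-2.692, -1.619, -0.006]
force: [0.3, -0.9, -0.1]
width: 0.998
```

Call:
{"name": "move_arm", "arguments": {"claw": [1,1,1,1,1,1,1,1,1,1], "linear": [[0,0,0],[0,0,0],[0,0,0],[0,0,0],[0,0,0],[0,0,0],[0,0,0],[0,0,0],[0,0,0],[0,0,0]], "angular": [[0,0,0.14],[0,0,0.14],[0,0,0.14],[0,0,0.14],[0,0,0.14],[0,0,0.14],[0,0,0.14],[0,0,0.14],[0,0,0.14],[0,0,0.14]]}}

```text
time_s: 17.85
tool_pos: [0.5428, 0.1895, 0.2513]
tool_rot: [-1.007, -2.974, 0.002]
force: [-0.7, -0.7, 0.5]
width: 1.003
```

Call:
{"name": "move_arm", "arguments": {"claw": [1,1,1,1], "linear": [[0,0,0],[0,0,0],[0,0,0],[0,0,0]], "angular": [[0,0,0.12],[0,0,0.05],[0,0,0],[0,0,0]]}}

```text
time_s: 18.25
tool_pos: [0.5432, 0.1895, 0.252]
tool_rot: [-0.762, -3.046, 0.001]
force: [-1.6, 0.3, -1.1]
width: 1.002
```

```bash
python3 - <<'E'
from h import *
np.set_printoptions(precision=5,suppress=True)
s,im=shot('wrist','w10.png');p=(s['tool_pos'],s['tool_rot'])
print(s['tool_pos'],s['tool_rot'],s['force'],s['joints'],s['width'])
M=R.from_rotvec(s['tool_rot']).as_matrix();print(M)
print(proj('wrist',[.547,.19,.1945],p))
s,im2=shot('scene','s10.png');b=im2[160:260,270:370]
cv2.imwrite('pics/c10.png',cv2.resize(b[:,:,::-1],(600,600),interpolation=cv2.INTER_CUBIC))
E
```

```text
[0.54318 0.18952 0.25199] [-0.76217 -3.04644  0.00137] [-1.62612  0.31113 -1.1148 ] [-0.68493  0.30672  0.30049  1.80081 -0.10323  1.05086  0.73437] 1.0023432203397622
[[-0.88219  0.47089 -0.00143]
 [ 0.47089  0.88219 -0.00054]
 [ 0.00101 -0.00115 -1.     ]]
[280.23881 235.10509]
```

View pics/w10.png

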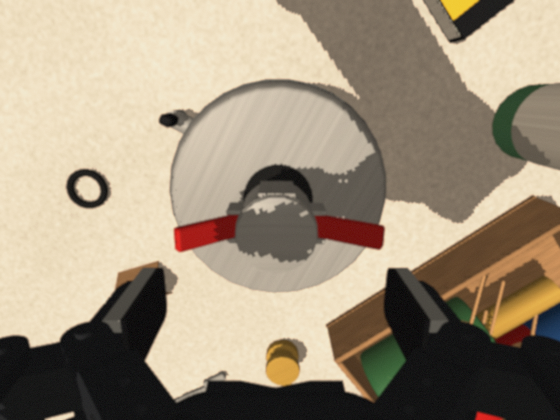

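View pics/c10.png

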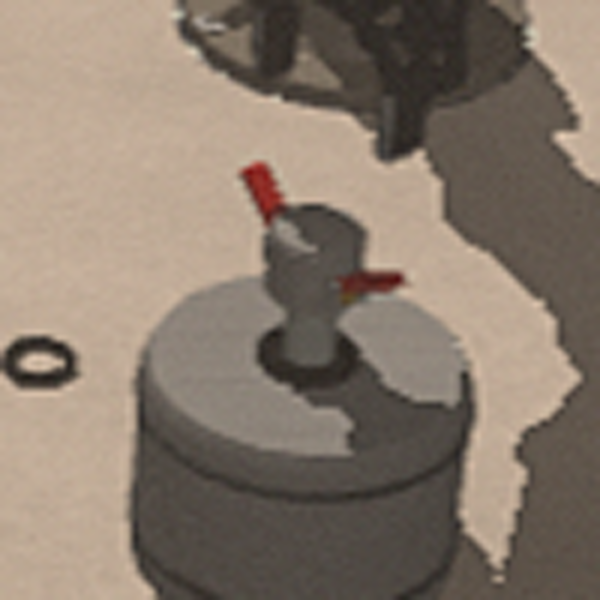

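Call:
{"name": "move_arm", "arguments": {"claw": [1,1,1,1,1], "linear": [[3.5,0.3,-15],[0,0,-15],[0,0,-7],[0,0,0],[0,0,0]], "angular": [[0,0,0],[0,0,0],[0,0,0],[0,0,0],[0,0,0]]}}

```text
time_s: 18.85
tool_pos: [0.5473, 0.19, 0.2159]
tool_rot: [-0.76, -3.048, 0.0]
force: [0.1, -0.7, 1.2]
width: 1.0
```

```bash
python3 - <<'E'
from h import *
np.set_printoptions(precision=5,suppress=True)
s,im=shot('wrist','w11.png');p=(s['tool_pos'],s['tool_rot'])
print(s['tool_pos'],s['tool_rot'],s['force'])
E
```

```text
[0.54726 0.18997 0.21592] [-0.76047 -3.04809  0.00023] [ 0.0535  -0.74209  1.23735]
```

View pics/w11.png

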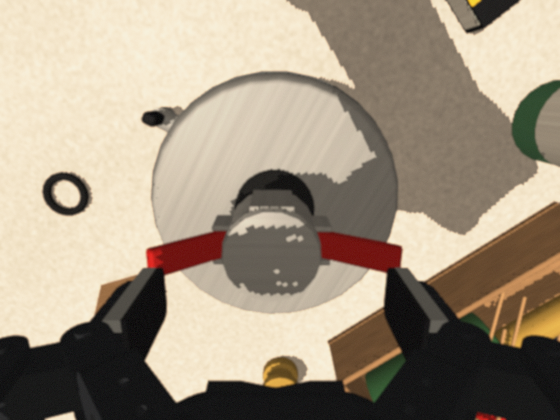

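Call:
{"name": "move_arm", "arguments": {"claw": [1,1,1,1], "linear": [[0,0,-5],[0,0,-4],[0,0,-4],[0,0,0]], "angular": [[0,0,0],[0,0,0],[0,0,0],[0,0,0]]}}

```text
time_s: 19.3
tool_pos: [0.5467, 0.1899, 0.2023]
tool_rot: [-0.76, -3.047, 0.001]
force: [-0.1, 0.1, -0.6]
width: 0.998
```

Call:
{"name": "move_arm", "arguments": {"claw": [1,1,1,1], "linear": [[0,0,-3],[0,0,-3],[0,0,-3],[0,0,0]], "angular": [[0,0,0],[0,0,0],[0,0,0],[0,0,0]]}}

```text
time_s: 19.7
tool_pos: [0.5471, 0.19, 0.1937]
tool_rot: [-0.76, -3.048, 0.0]
force: [0.1, 0.2, 1.6]
width: 0.997
```

Call:
{"name": "move_arm", "arguments": {"claw": [1,1,1,1], "linear": [[0,0,-3],[0,0,-3],[0,0,-2],[0,0,0]], "angular": [[0,0,0],[0,0,0],[0,0,0],[0,0,0]]}}

```text
time_s: 20.1
tool_pos: [0.5478, 0.1902, 0.1865]
tool_rot: [0.76, 3.047, 0.002]
force: [-0.2, 0.5, 5.0]
width: 1.001
```

```bash
python3 - <<'E'
from h import *
np.set_printoptions(precision=5,suppress=True)
s,im=shot('wrist','w12.png');p=(s['tool_pos'],s['tool_rot'])
print(s['tool_pos'],s['tool_rot'],s['force'],s['moment'])
E
```

```text
[0.54782 0.19022 0.18647] [0.76    3.04696 0.00172] [-0.18676  0.48727  4.96355] [0.07454 0.01332 0.00487]
```

View pics/w12.png

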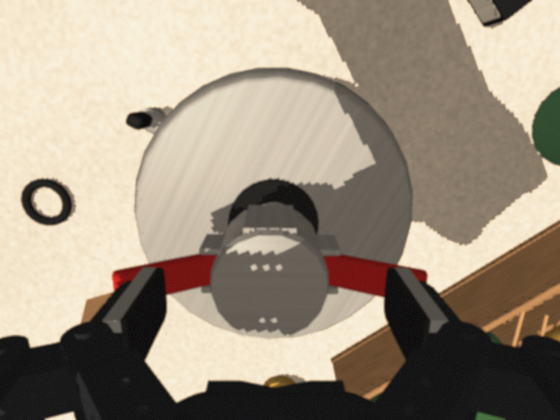

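Call:
{"name": "move_arm", "arguments": {"claw": [1,1,1,1], "linear": [[-0.4,-0.8,-3],[-0.4,-0.8,-3],[0,0,-3],[0,0,0]], "angular": [[0,0,0],[0,0,0],[0,0,0],[0,0,0]]}}

```text
time_s: 20.55
tool_pos: [0.5471, 0.1885, 0.1775]
tool_rot: [0.76, 3.047, 0.002]
force: [-0.5, 0.3, 5.8]
width: 1.001
```

Call:
{"name": "move_arm", "arguments": {"claw": [1,1,1,1], "linear": [[0,0,-3],[0,0,-3],[0,0,-2],[0,0,0]], "angular": [[0,0,0],[0,0,0],[0,0,0],[0,0,0]]}}

```text
time_s: 20.95
tool_pos: [0.5473, 0.1886, 0.1699]
tool_rot: [0.76, 3.046, 0.002]
force: [-0.1, -0.2, 7.5]
width: 1.0
```

```bash
python3 - <<'E'
from h import *
np.set_printoptions(precision=5,suppress=True)
s,im=shot('wrist','w13.png');p=(s['tool_pos'],s['tool_rot'])
print(s['tool_pos'],s['tool_rot'],s['force'],s['moment'])
s,im2=shot('scene','s13.png');b=im2[160:260,270:370]
cv2.imwrite('pics/c13.png',cv2.resize(b[:,:,::-1],(600,600),interpolation=cv2.INTER_CUBIC))
E
```

```text
[0.54733 0.18859 0.1699 ] [0.7601  3.04641 0.00228] [-0.06578 -0.24612  7.45182] [-0.07075  0.13253  0.01113]
```

View pics/w13.png

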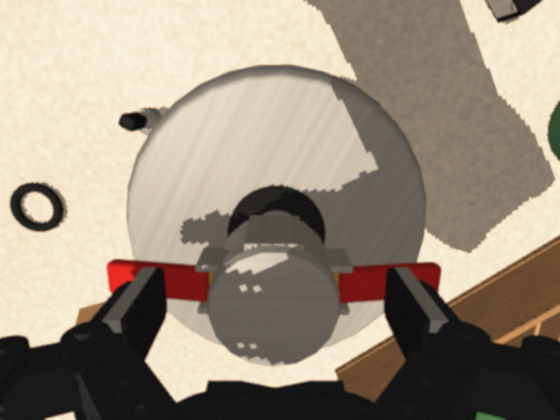

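View pics/c13.png

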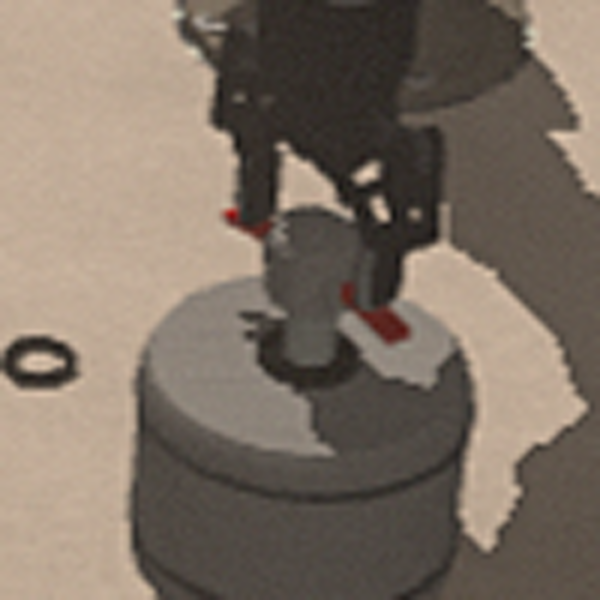

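Call:
{"name": "move_arm", "arguments": {"claw": [1,1,1,1], "linear": [[0,0,-3],[0,0,-3],[0,0,-2],[0,0,0]], "angular": [[0,0,0],[0,0,0],[0,0,0],[0,0,0]]}}

```text
time_s: 21.45
tool_pos: [0.5473, 0.1886, 0.1617]
tool_rot: [0.76, 3.046, 0.002]
force: [0.3, 0.3, 5.9]
width: 0.999
```

Call:
{"name": "move_arm", "arguments": {"claw": [1,1,1,1], "linear": [[0,0,-3],[0,0,-3],[0,0,-2],[0,0,0]], "angular": [[0,0,0],[0,0,0],[0,0,0],[0,0,0]]}}

```text
time_s: 21.85
tool_pos: [0.5471, 0.1884, 0.1534]
tool_rot: [0.76, 3.047, 0.001]
force: [0.9, -0.8, 4.1]
width: 0.995
```

```bash
python3 - <<'E'
from h import *
np.set_printoptions(precision=5,suppress=True)
s,im=shot('wrist','w14.png');p=(s['tool_pos'],s['tool_rot'])
print(s['tool_pos'],s['tool_rot'],s['force'],s['moment'])
s,im2=shot('scene','s14.png');b=im2[160:260,270:370]
cv2.imwrite('pics/c14.png',cv2.resize(b[:,:,::-1],(600,600),interpolation=cv2.INTER_CUBIC))
E
```

```text
[0.54708 0.18836 0.15342] [0.7603  3.04679 0.00132] [ 0.85771 -0.83794  4.06475] [-0.07904 -0.12045 -0.00605]
```

View pics/w14.png

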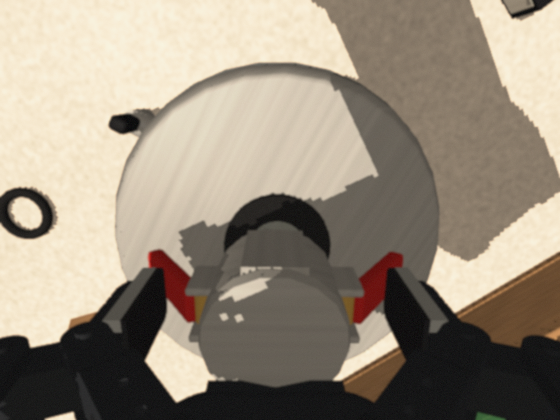

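View pics/c14.png

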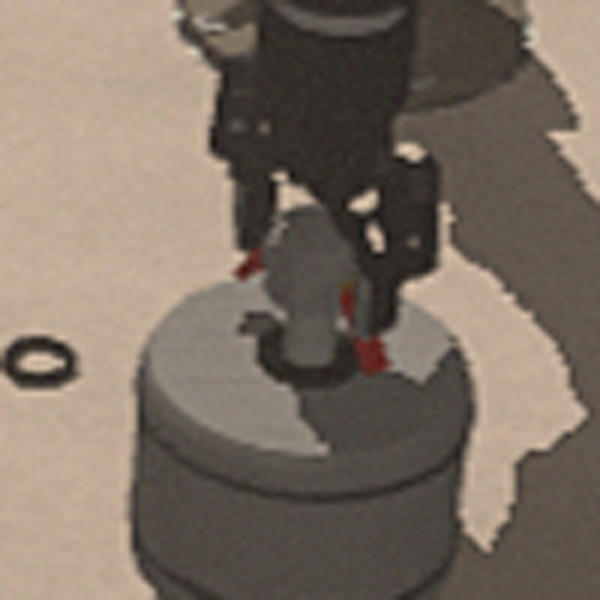

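Call:
{"name": "move_arm", "arguments": {"claw": [1,1,1,1,1], "linear": [[0,0,-3],[0,0,-3],[0,0,-3],[0,0,-1],[0,0,0]], "angular": [[0,0,0],[0,0,0],[0,0,0],[0,0,0],[0,0,0]]}}

```text
time_s: 22.45
tool_pos: [0.5464, 0.1883, 0.1428]
tool_rot: [-0.76, -3.048, 0.0]
force: [0.5, -0.8, 4.0]
width: 1.002
```

Call:
{"name": "move_arm", "arguments": {"claw": [0.95,0.9,0.85,0.82,0.8,0.8], "linear": [[0,0,0],[0,0,0],[0,0,0],[0,0,0],[0,0,0],[0,0,0]], "angular": [[0,0,0],[0,0,0],[0,0,0],[0,0,0],[0,0,0],[0,0,0]], "newtons": 40}}

```text
time_s: 23.05
tool_pos: [0.5463, 0.1885, 0.143]
tool_rot: [-0.76, -3.048, -0.0]
force: [0.5, -0.1, 3.5]
width: 0.801
```

```bash
python3 - <<'E'
from h import *
np.set_printoptions(precision=5,suppress=True)
s,im=shot('wrist','w15.png');p=(s['tool_pos'],s['tool_rot'])
print(s['tool_pos'],s['tool_rot'],s['force'],s['moment'],s['width'])
E
```

```text
[0.5463  0.18849 0.14301] [-0.75998 -3.04826 -0.0002 ] [ 0.53123 -0.12363  3.53557] [ 0.10788 -0.13716 -0.04954] 0.8014324262872752
```

View pics/w15.png

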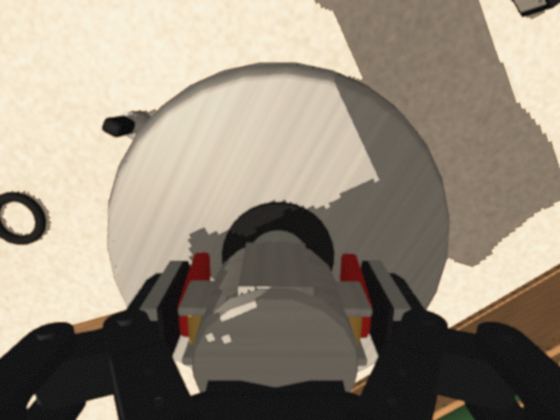

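Call:
{"name": "move_arm", "arguments": {"claw": [0.77,0.74,0.7,0.65,0.65,0.65,0.65], "linear": [[0,0,0],[0,0,0],[0,0,0],[0,0,0],[0,0,0],[0,0,0],[0,0,0]], "angular": [[0,0,0],[0,0,0],[0,0,0],[0,0,0],[0,0,0],[0,0,0],[0,0,0]], "newtons": 60}}

```text
time_s: 23.8
tool_pos: [0.5463, 0.1884, 0.1432]
tool_rot: [-0.76, -3.048, -0.0]
force: [-0.8, 0.3, 5.0]
width: 0.726
```

```bash
python3 - <<'E'
from h import *
np.set_printoptions(precision=5,suppress=True)
s,im=shot('wrist','w16.png');p=(s['tool_pos'],s['tool_rot'])
print(s['tool_pos'],s['tool_rot'],s['force'],s['moment'],s['width'])
E
```

```text
[0.54628 0.1884  0.14319] [-0.76022 -3.04808 -0.00017] [-0.76037  0.26598  4.97941] [-0.0317   0.06098  0.07564] 0.7256148057449159
```

View pics/w16.png

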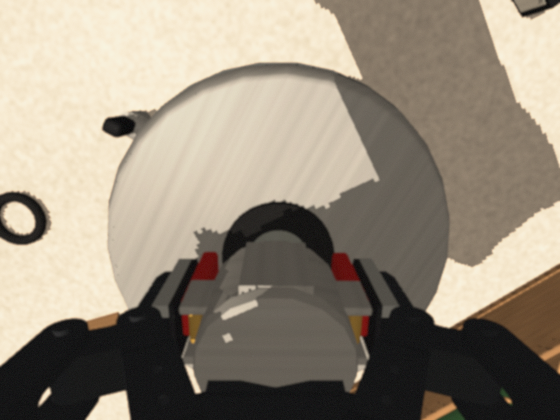

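Call:
{"name": "move_arm", "arguments": {"claw": [0.6,0.6,0.6,0.6,0.6], "linear": [[0,0,0],[0,0,0],[0,0,0],[0,0,0],[0,0,0]], "angular": [[0,0,0],[0,0,0],[0,0,0],[0,0,0],[0,0,0]], "newtons": 90}}

```text
time_s: 24.35
tool_pos: [0.5463, 0.1884, 0.1433]
tool_rot: [-0.76, -3.048, -0.0]
force: [-0.4, 0.5, 7.1]
width: 0.721
```

Call:
{"name": "move_arm", "arguments": {"claw": [0.85,1,1,1,1,1,1,1,1,1], "linear": [[0,0,0],[0,0,0],[0,0,0],[0,0,0],[0,0,0],[0,0,10],[0,0,20],[0,0,30],[0,0,40],[0,0,30]], "angular": [[0,0,0],[0,0,0],[0,0,0],[0,0,0],[0,0,0],[0,0,0],[0,0,0],[0,0,0],[0,0,0],[0,0,0]]}}

```text
time_s: 25.35
tool_pos: [0.5468, 0.1883, 0.2761]
tool_rot: [0.76, 3.046, 0.002]
force: [0.7, 1.4, -0.2]
width: 1.0
```

Call:
{"name": "move_arm", "arguments": {"claw": [1,1,1,1], "linear": [[-20,-30,20],[-30,-40,20],[0,0,0],[0,0,0]], "angular": [[0,0,0],[0,0,0],[0,0,0],[0,0,0]]}}

```text
time_s: 25.75
tool_pos: [0.4985, 0.1205, 0.3132]
tool_rot: [0.762, 3.046, 0.004]
force: [0.4, 0.4, 0.1]
width: 0.999
```

```bash
python3 - <<'E'
from h import *
np.set_printoptions(precision=5,suppress=True)
s,im=shot('wrist','w17.png')
print(s['time_s'],s['tool_pos'],s['tool_rot'],s['force'],s['width'])
s,im1=shot('top','t17.png');s,im2=shot('scene','s17.png')
f=lambda x:cv2.resize(x[:,:,::-1],(400,400),interpolation=cv2.INTER_CUBIC)
cv2.imwrite('pics/c17.png',np.hstack([f(im1[185:265,165:245]),f(im2[160:260,270:370])]))
E
```

```text
25.75 [0.49847 0.12049 0.31316] [0.7623  3.04593 0.00376] [0.36661 0.4149  0.10597] 0.9991686467783952
```

View pics/w17.png

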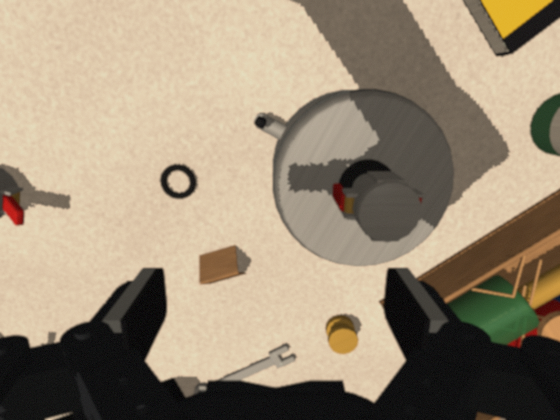

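View pics/c17.png

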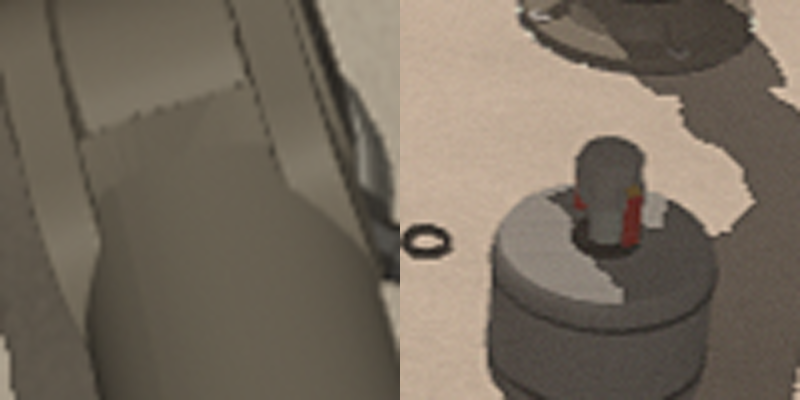

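```bash
python3 - <<'E'
from h import *
np.set_printoptions(precision=4,suppress=True)
for z in (.1885,.1935,.1985): print(z,proj('scene',[.547,.1895,z]))
im=cv2.imread('pics/s17.png')[185:230,300:350]
cv2.imwrite('pics/c18.png',cv2.resize(im,None,fx=12,fy=12,interpolation=cv2.INTER_CUBIC))
E
```

```text
0.1885 [322.9442 199.9323]
0.1935 [323.0788 198.4979]
0.1985 [323.2139 197.0581]
```

View pics/c18.png

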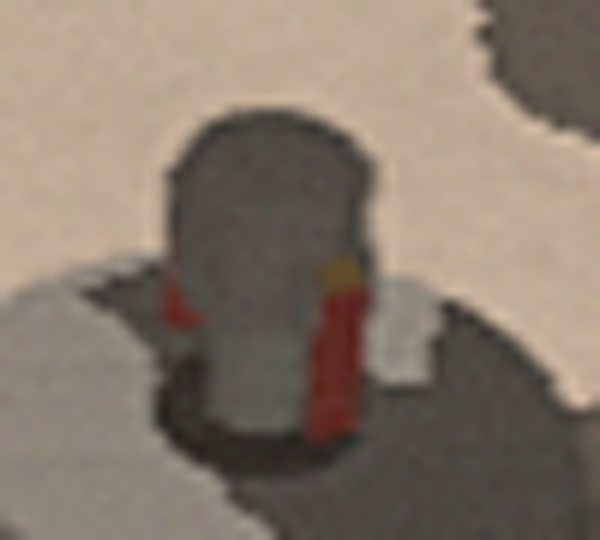

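```bash
python3 -c "
from cell import manip
print(manip.close_job())"
```

```text
the job is handed in; nothing more can be done
None
```

I placed the middle-sized cap on the tank's adapter, pressed it home, locked both cam arms and handed the job in at about 26 s. No verdict was reported.

- **Pressing home:** The tool felt the poppet first at about 0.1765 m and stopped on a firm seat at 0.170 m. That is 6 to 7 mm of poppet travel, so past the required 5 mm, but less than the full 8 mm. I did not resolve whether the last millimetre was gasket stop or a reading error. The highest reading was 22.5 N vertical with 9 N sideways. With the cap's weight that makes roughly 28 N on the tank, above the 20 N target but below the 40 N limit. I cleared the sideways part with a small shift in x.
- **Locking the arms:** I turned the open gripper 90°, pushed both arms down together with about 4 to 8 N, and squeezed them flat. The jaws stopped at about 63 to 64 mm over the arms, which matches the locked width.
- **Last checks:** In the final pictures both red arms hang flat along the cap's sides. The cap's top projects to row 198.6, against 198.5 expected when home. The gripper is open and clear, at near-zero force.
- **Not checked:** I did not measure the bystanders again. In the last wrist picture the seal, tent card, plug and spanner looked undisturbed, and nothing was touched on the way. The top camera's view of the tank was blocked by the arm at the end.

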